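# Release the latched key of a bench switch box

### The arm

A 6-joint arm with a two-finger parallel gripper is mounted at the origin on the work surface. World frame = base frame: x ahead of the robot, y to its left, z up, the work surface at z = 0. Lengths are in m, angles in degrees, forces in N, time in s.
With the tool pointing down it reaches from about 0.35 to 0.875 m from the base axis. Payload 4.2 kg.
Tool frame: the origin (TCP) lies on the front face of the gripper's body, between the roots of the fingers; the fingertips stand finger_overhang ahead of it and the grasp point (between the pads) lies 51 mm ahead of it (finger_overhang is the distance from the TCP to the fingertips, in m); z points along the fingers, y is the line along which they close (so a half turn about z gives the same grasp; the last joint's range is limited). The gripper opens to 87 mm and grips with 3 to 60 N. Pads are 19 mm wide; open, the fingers measure 117 mm over their backs; the gripper's body (75 mm by 190 mm) begins 51 mm behind the grasp point.
Start: joints at [78.873, 22.042, 0.453, 0, -68.411, -14.817], TCP at [0.273, 0.562, 0.292] pointing down, gripper open.
Joint ranges: [-179.83, 179.83], [-69.29, 118.12], [-61.27, 80.66], [-181.25, 117.63], [-171.15, -9.14], [-177.46, 177.46]. Speed limits (degrees/s): [159.86, 159.86, 180, 180, 180, 180].

### API

Orientations are given as a 3x3 rotation matrix whose columns are the frame's x, y, z axes.
In Python, from station import sense, capture, camera_model, finish_job, finger_overhang gives the robot as it stands. The module is installed in compiled form; this text tells all that it offers.
- The arm moves only by the tool jog_arm, never from a script. Its argument "rows" is a list that holds one entry, the list of rows, each a list of 4 numbers: the shift along the tool's x, y, z in m, then the turn about the tool's z in rad. A call has 1 to 20 rows; each row shifts and turns the commanded pose from where the row before left it, along the tool's axes as they then stand; what a row does not reach is not made up. A row lasts 1/8 s, in which the tool goes at most 62.5 mm and 10.7 degrees, less where a joint would pass 70% of its speed; a pose out of reach is approached as far as the arm can. A call is refused whole if a number of a shift passes 0.0625 or a number of a turn 0.188, either way. A call with a gripper value outside its range is refused whole. "claw" is the opening, from 0 (shut) to 1 (fully open), set as the call begins (left out, the last holds). The fingers move at their own pace and stop on an object; the grip force is fixed at half the most. Time passes only in rows, so rows that do not move let the fingers close. It gives the time, the measured TCP pose, the force, the opening and the grip force at its end, in the units of the state.
- sense(): the state, without advancing time (a new reading comes with each control period).
- capture(name): name is "side" or "top"; returns the picture (400x640x3 uint8, red, green, blue); there is no depth.
- camera_model(name): a dict with "fovy" (degrees; the focal length in pixels is half the picture's height over the tangent of half this angle, whatever the lens; pixels are square), "cx", "cy" (the principal point, pixels), "eye" and "rotation" of the camera in the world. Camera axes: x right, y down, z forward; pixel columns grow to the right and rows downward; lengths in m; the calibration is good to about 2 mm. A picture is of the moment at which its call begins. camera_model takes no time and is no camera call.
- finish_job(): hands the job in; it is judged then, once.
The state is a dict: "time_s": time; "joints": joint angles; "joint_velocities": joint speeds; "effort": joint torques, N m; "tcp_pos": TCP position; "ee_rot": TCP orientation; "wrist_force": force on the tool from outside, world axes, zero at the start; "moment": the same for the moment, N m; "gripper_width": opening from 0.0 (shut) to 1.0 (fully open); "gripper_force": force on a finger pad.
Only numpy, scipy, OpenCV 4.12 (cv2) and the standard library are available. Lean on these libraries where they do the work, as an engineer would, in place of code of your own. Each camera call takes 0.05 s, during which the arm holds its last target. There are 200 camera calls.

### The job

One of the four identical keys on the white switch box has been left latched down. Tap each key lightly with a fingertip, one after another from the robot's left to its right, to feel which one it is, without pushing any key in; only after all four taps press the latched key fully down and let it spring up, so that all four keys stand up. Pick nothing up, and leave the reel, the jar and the screwdriver where they are.

Things in the scene. Friction and masses are not known exactly. Their poses are not given: they have to be found in the camera images.
- switchbox: white plastic switch box fixed to the bench, 120 (its x) x 210 (its y) x 55 mm high, with a black bezel on its flat top (top face 55 mm above the bench) and a row of four identical grey square keys along its y axis. Origin at the centre of its underside; z up; its yaw turns up to 0.4 rad either way from the robot's axes. The keys sit at x = -12 mm and y = +67.5, +22.5, -22.5, -67.5 mm in its frame (key 1 to key 4: key 1 is the robot's leftmost).
- key1_top (a point): centre of the top face of key 1 (the robot's leftmost): a grey cap 22 x 22 mm, 45 mm from the next one. The point moves with the cap: 73 mm above the bench when the key is up, 67 mm when it is latched down, 64 mm when pushed to its stop.
- key2_top (a point): centre of the top face of key 2: a grey cap 22 x 22 mm, 45 mm from the next one. The point moves with the cap: 73 mm above the bench when the key is up, 67 mm when it is latched down, 64 mm when pushed to its stop.
- key3_top (a point): centre of the top face of key 3: a grey cap 22 x 22 mm, 45 mm from the next one. The point moves with the cap: 73 mm above the bench when the key is up, 67 mm when it is latched down, 64 mm when pushed to its stop.
- key4_top (a point): centre of the top face of key 4 (the robot's rightmost): a grey cap 22 x 22 mm, 45 mm from the next one. The point moves with the cap: 73 mm above the bench when the key is up, 67 mm when it is latched down, 64 mm when pushed to its stop.
- key1 (a joint): how far key 1 is pushed down, in m: 0 up, 0.006 latched, 0.009 at its stop. A sprung key: it begins to give at 1.5 N and needs 0.5 N more per mm (4.5 N at 6 mm, 6 N at the stop), and springs back when let go. The one latched key does not move under less than 4.5 N; pushed 2 to 3 mm farther (about 6.5 N, to its stop) and let go, it springs up and stays up. An up key counts as switched in when pushed 5 mm.
- key2 (a joint): how far key 2 is pushed down, in m: 0 up, 0.006 latched, 0.009 at its stop. A sprung key: it begins to give at 1.5 N and needs 0.5 N more per mm (4.5 N at 6 mm, 6 N at the stop), and springs back when let go. The one latched key does not move under less than 4.5 N; pushed 2 to 3 mm farther (about 6.5 N, to its stop) and let go, it springs up and stays up. An up key counts as switched in when pushed 5 mm.
- key3 (a joint): how far key 3 is pushed down, in m: 0 up, 0.006 latched, 0.009 at its stop. A sprung key: it begins to give at 1.5 N and needs 0.5 N more per mm (4.5 N at 6 mm, 6 N at the stop), and springs back when let go. The one latched key does not move under less than 4.5 N; pushed 2 to 3 mm farther (about 6.5 N, to its stop) and let go, it springs up and stays up. An up key counts as switched in when pushed 5 mm.
- key4 (a joint): how far key 4 is pushed down, in m: 0 up, 0.006 latched, 0.009 at its stop. A sprung key: it begins to give at 1.5 N and needs 0.5 N more per mm (4.5 N at 6 mm, 6 N at the stop), and springs back when let go. The one latched key does not move under less than 4.5 N; pushed 2 to 3 mm farther (about 6.5 N, to its stop) and let go, it springs up and stays up. An up key counts as switched in when pushed 5 mm.
- spool_mid (a point): middle of a black reel with a silvery core standing on end, 50 mm across, 40 mm high, loose; leave alone
- fluxjar_mid (a point): middle of a small amber jar with black lid, 44 mm across, 50 mm high, loose; leave alone
- driver_mid (a point): middle of a blue-handled screwdriver 160 mm long lying beyond the box, loose; leave alone

How it is judged:
By the outcome, as a careful person would: the job done as asked, in the order asked, and still so for the second after the job is handed in, with the robot touching nothing.
It also fails if it takes over 43 s, if anything falls off the work surface, if the arm or the gripper's body presses on something with over 40 N, if the wrist force passes 120 N, or if a joint passes its speed limit or range.

## Working session

There is one attempt and no reset: what is moved stays moved. The work goes in short steps, Python scripts to look and compute and a tool call to move; the robot and the scene stay as the last step left them, time stands still between calls to the robot, and variables do not carry over. Pictures are saved under pics/ and viewed, at most 10 in all, crops included, and the job is handed in when it is done.

Besides the shell and the picture viewer there is one more tool, called after ">>>" as name([rows], argument=value, ...), one row to a line, values as JSON. jog_arm: Moves the arm, as the interface text tells. Its arguments: {"type":"object","properties":{"rows":{"type":"array"},"claw":{"type":"number"}},"required":["rows"]}

```bash
mkdir -p pics; python3 - <<'E'
from station import *
import cv2
for n in("top","side"):
    cv2.imwrite(f"pics/{n}0.png",capture(n)[:,:,::-1]); print(n,camera_model(n))
s=sense();print(finger_overhang() if callable(finger_overhang) else finger_overhang);print(s)
E
```

```text
top {'fovy': 46.69839045290527, 'cx': 326.2705111188024, 'cy': 208.23238373532428, 'eye': array([0.45671394, 0.03697877, 1.10500498]), 'rotation': array([[-0.02729666, -0.99301664,  0.11477302],
       [-0.99920743,  0.03043247,  0.02565868],
       [-0.02897233, -0.11398166, -0.99306031]])}
side {'fovy': 49.45522154746544, 'cx': 312.78189074384295, 'cy': 193.98816444046975, 'eye': array([ 0.11913793, -0.53233258,  0.7083444 ]), 'rotation': array([[ 7.84427808e-01, -3.94937623e-01,  4.78223052e-01],
       [-6.20219733e-01, -4.98623688e-01,  6.05559164e-01],
       [-7.04754749e-04, -7.71620821e-01, -6.36082394e-01]])}
0.0697
{'time_s': 0.1, 'joints': array([ 7.88743959e+01,  2.20851646e+01,  3.86666944e-01, -2.56375652e-02,
       -6.84121669e+01, -1.48152883e+01]), 'joint_velocities': array([-0.02204267, -0.04566375,  0.22041551,  0.12231893, -0.08524864,
       -0.01865546]), 'effort': array([ 4.99076632e-04, -3.91688383e+01,  1.87934572e+01,  4.23191428e+00,
        1.34518815e-02, -7.85612019e-05]), 'tcp_pos': array([0.27321391, 0.56165806, 0.29127415]), 'ee_rot': array([[ 8.99173632e-01, -4.37591328e-01, -7.80942042e-04],
       [-4.37592015e-01, -8.99171805e-01, -1.81484204e-03],
       [ 9.19580729e-05,  1.97359211e-03, -9.99998048e-01]]), 'wrist_force': array([-0.1703202 ,  0.46118181, -0.00852751]), 'moment': array([-0.04689963,  0.00435813,  0.01084509]), 'gripper_force': 0.0, 'gripper_width': 1.0011157583636343}
```

View pics/top0.png

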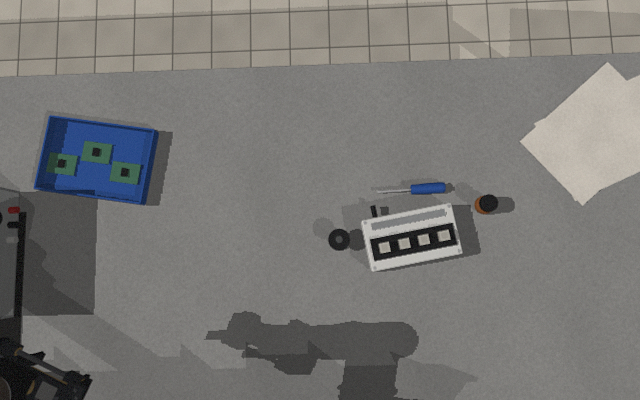

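View pics/side0.png

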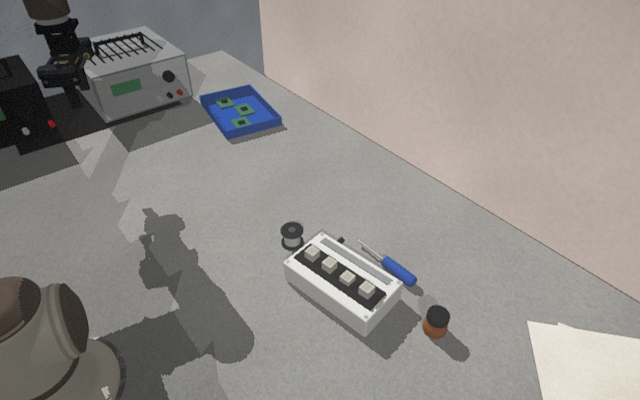

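```bash
cat > h.py <<'E'
import numpy as np
from station import camera_model
def ray(n,u,v,z):
    c=camera_model(n);f=200/np.tan(np.radians(c["fovy"]/2))
    d=c["rotation"]@np.array([(u-c["cx"])/f,(v-c["cy"])/f,1]);e=c["eye"]
    return e+d*(z-e[2])/d[2]
def proj(n,p):
    c=camera_model(n);f=200/np.tan(np.radians(c["fovy"]/2))
    q=c["rotation"].T@(np.asarray(p)-c["eye"]);return f*q[0]/q[2]+c["cx"],f*q[1]/q[2]+c["cy"]
E
python3 - <<'E'
import cv2,numpy as np
from h import *
t=cv2.imread("pics/top0.png");s=cv2.imread("pics/side0.png")
for im,(x0,y0,x1,y1) in((t,(368,225,460,262)),(s,(292,238,390,310))):
    g=cv2.cvtColor(im,6)[y0:y1,x0:x1];m=(g>110).astype(np.uint8)
    n,l,st,c=cv2.connectedComponentsWithStats(m,connectivity=4)
    for i in range(1,n):
        if 40<st[i][4]<500: 
            u,v=c[i]+[x0,y0];print(st[i],u.round(1),v.round(1),ray("top" if im is t else "side",u,v,.073).round(4))
a=cv2.resize(t[195:280,320:510],None,fx=4,fy=4,interpolation=2);b=cv2.resize(s[225:340,280:410],None,fx=4,fy=4,interpolation=2)[:,:]
b=cv2.resize(s[228:313,280:470],None,fx=4,fy=4,interpolation=2)
cv2.imwrite("pics/c.png",cv2.resize(np.vstack([a,b]),None,fx=.85,fy=.85))
E
```

```text
[ 70   5  12  11 112] 443.6 235.1 [ 0.5083 -0.1941  0.073 ]
[ 50   9  12  11 102] 423.5 239.2 [ 0.5004 -0.1496  0.073 ]
[ 30  13  13  11 107] 404.1 243.1 [ 0.493  -0.1064  0.073 ]
[ 11  17  12  11 103] 384.2 247.2 [ 0.4853 -0.0623  0.073 ]
[ 0  0  8  9 56] 295.2 241.9 [ 0.4742 -0.0251  0.073 ]
[ 47  32  17  16 168] 347.0 277.1 [ 0.4956 -0.1585  0.073 ]
[  0  50  28  22 308] 300.7 302.1 [ 0.3939 -0.1497  0.073 ]
```

View pics/c.png

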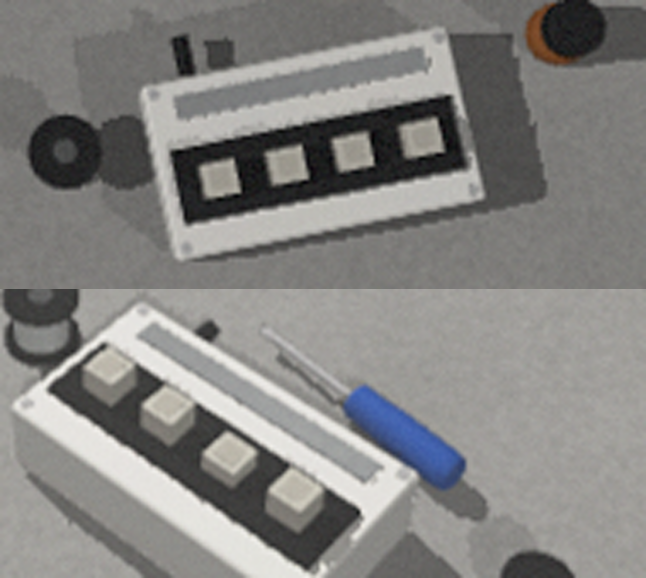

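>>> jog_arm([
  [[0,0,0,-0.156],[0,0,0,-0.156],[0,0,0,-0.156],[0,0,0,-0.156],[0.006,0.04,0,0],[0.006,0.04,0,0],[0.006,0.04,0,0],[0.006,0.04,0,0],[0.006,0.04,0,0],[0.006,0.04,0,0],[0.006,0.04,0,0],[0.006,0.04,0,0],[0.006,0.04,0.01,0],[0.006,0.04,0.01,0],[0.006,0.04,0.01,0],[0.006,0.04,0.01,0],[0.006,0.04,0.01,0],[0.006,0.04,0.01,0],[0.006,0.04,0.01,0],[0.006,0.04,0.01,0]],
], claw=0)

```text
time_s: 2.6
tcp_pos: [0.4771, -0.0536, 0.2117]
ee_rot: [[0.985, 0.17, -0.0], [0.17, -0.985, -0.0], [-0.0, -0.0, -1.0]]
wrist_force: [1.1, 0.1, 0.6]
gripper_width: 0.001
gripper_force: 0.0
```

>>> jog_arm([
  [[0,0,0,0],[0,0,0,0],[0,0,0,0]],
])

```text
time_s: 2.98
tcp_pos: [0.4769, -0.0515, 0.2126]
ee_rot: [[0.985, 0.172, 0.001], [0.172, -0.985, 0.0], [0.001, -0.0, -1.0]]
wrist_force: [-0.2, 0.2, 0.4]
gripper_width: 0.002
gripper_force: 0.0
```

```bash
python3 - <<'E'
from station import *
from h import *
import cv2
s=sense();R=s["ee_rot"];p=s["tcp_pos"];print(s["time_s"],p,R.round(4),s["wrist_force"],s["gripper_width"])
K=np.array([[.4853,-.0623,.073],[.493,-.1064,.073],[.5004,-.1496,.073],[.5083,-.1941,.073]])
tip=p+R[:,2]*.0697
print("tip",tip,(R.T@(K-tip).T).T.round(4))
for k in K: print("side",np.round(proj("side",k),1))
for n in("top","side"):print(n,proj(n,tip))
a=cv2.resize(capture("top")[190:290,330:510],None,fx=4,fy=4);b=cv2.resize(capture("side")[190:340,270:420],None,fx=4,fy=4)
cv2.imwrite("pics/a1.png",b[:,:,::-1]);cv2.imwrite("pics/t1.png",a[:,:,::-1])
E
```

```text
2.975 [ 0.47692288 -0.05151375  0.21255547] [[ 9.851e-01  1.717e-01  6.000e-04]
 [ 1.717e-01 -9.851e-01  2.000e-04]
 [ 6.000e-04 -1.000e-04 -1.000e+00]] [-0.22220275  0.23214433  0.39833843] 0.0021076817565347265
tip [ 0.47696153 -0.05150086  0.14285548] [[0.0063 0.0121 0.0699]
 [0.0063 0.0568 0.0699]
 [0.0062 0.1007 0.0699]
 [0.0063 0.1459 0.0698]]
side [310.8 249.9]
side [328.  261.2]
side [345.8 273. ]
side [365.2 285.7]
top (np.float64(382.3849484243161), np.float64(250.35174573003647))
side (np.float64(303.72845613940586), np.float64(223.18934487622568))
```

View pics/a1.png

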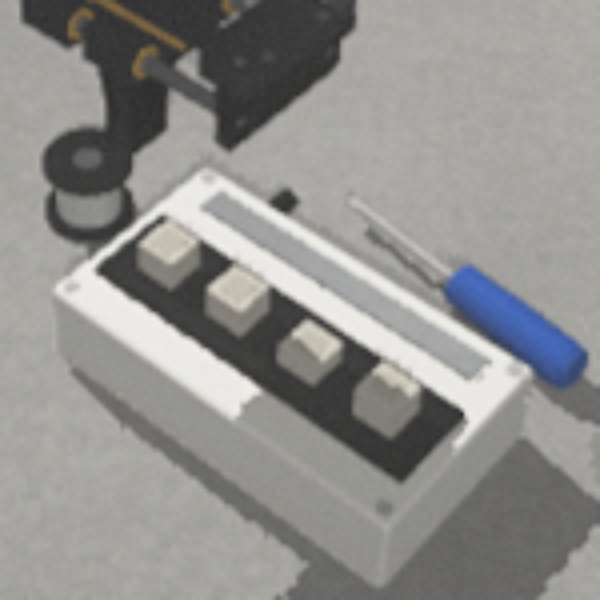

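>>> jog_arm([
  [[0.0035,0.006,0.02,0],[0.003,0.006,0.02,0],[0,0,0.02,0],[0,0,0.004,0],[0,0,0,0],[0,0,0,0]],
])

```text
time_s: 3.82
tcp_pos: [0.486, -0.0627, 0.1492]
ee_rot: [[0.985, 0.171, 0.002], [0.171, -0.985, 0.0], [0.002, 0.0, -1.0]]
wrist_force: [0.1, -0.5, 1.0]
gripper_width: 0.005
gripper_force: 0.0
```

>>> jog_arm([
  [[0,0,0.002,0],[0,0,0.002,0],[0,0,0,0],[0,0,0,0]],
])

```text
time_s: 4.32
tcp_pos: [0.4855, -0.063, 0.1443]
ee_rot: [[0.985, 0.17, -0.0], [0.17, -0.985, -0.0], [-0.0, 0.0, -1.0]]
wrist_force: [-0.5, 0.1, 0.3]
gripper_width: 0.008
gripper_force: 0.0
```

>>> jog_arm([
  [[0,0,0.0015,0],[0,0,0,0],[0,0,0,0]],
])

```text
time_s: 4.7
tcp_pos: [0.4856, -0.063, 0.1429]
ee_rot: [[0.985, 0.17, 0.0], [0.17, -0.985, -0.0], [0.0, 0.0, -1.0]]
wrist_force: [-0.5, 0.8, 1.1]
gripper_width: 0.01
gripper_force: 0.7
```

>>> jog_arm([
  [[0,0,0.001,0],[0,0,0,0],[0,0,0,0]],
])

```text
time_s: 5.08
tcp_pos: [0.4856, -0.063, 0.1418]
ee_rot: [[0.985, 0.17, 0.0], [0.17, -0.985, -0.0], [0.0, 0.0, -1.0]]
wrist_force: [0.4, 0.2, 1.5]
gripper_width: 0.002
gripper_force: 0.9
```

>>> jog_arm([
  [[0,0,0.001,0],[0,0,0,0],[0,0,0,0]],
])

```text
time_s: 5.45
tcp_pos: [0.4856, -0.063, 0.1408]
ee_rot: [[0.985, 0.17, 0.0], [0.17, -0.985, -0.0], [0.0, 0.0, -1.0]]
wrist_force: [-0.3, 0.5, 2.8]
gripper_width: 0.01
gripper_force: 1.2
```

Key 1 is up: it gives at 73 mm with about 2.5 N. On to key 2.

>>> jog_arm([
  [[0,0,-0.015,0],[0,0.015,0,0],[0,0.015,0,0],[0,0.0145,0,0],[0,0,0.006,0],[0,0,0.004,0],[0,0,0.002,0],[0,0,0.001,0],[0,0,0,0],[0,0,0,0]],
])

```text
time_s: 6.7
tcp_pos: [0.493, -0.1067, 0.1429]
ee_rot: [[0.985, 0.171, 0.0], [0.171, -0.985, 0.0], [0.0, -0.0, -1.0]]
wrist_force: [-0.8, -0.2, 0.8]
gripper_width: 0.011
gripper_force: 0.7
```

>>> jog_arm([
  [[0,0,0.001,0],[0,0,0,0],[0,0,0,0]],
])

```text
time_s: 7.08
tcp_pos: [0.4931, -0.1067, 0.1418]
ee_rot: [[0.985, 0.17, 0.0], [0.17, -0.985, 0.0], [0.0, -0.0, -1.0]]
wrist_force: [-2.0, 1.3, 1.6]
gripper_width: 0.005
gripper_force: 1.0
```

>>> jog_arm([
  [[0,0,0.001,0],[0,0,0,0],[0,0,0,0]],
])

```text
time_s: 7.45
tcp_pos: [0.4932, -0.1068, 0.1408]
ee_rot: [[0.985, 0.17, 0.0], [0.17, -0.985, 0.0], [0.0, -0.0, -1.0]]
wrist_force: [-0.9, 1.8, 2.5]
gripper_width: 0.005
gripper_force: 1.2
```

Key 2 is up as well. On to key 3.

>>> jog_arm([
  [[0,0,-0.015,0],[0,0.015,0,0],[0,0.015,0,0],[0,0.0145,0,0],[0,0,0.006,0],[0,0,0.004,0],[0,0,0.002,0],[0,0,0.001,0],[0,0,0,0],[0,0,0,0]],
])

```text
time_s: 8.7
tcp_pos: [0.5008, -0.1506, 0.1429]
ee_rot: [[0.985, 0.171, 0.0], [0.171, -0.985, -0.0], [0.0, 0.0, -1.0]]
wrist_force: [-0.6, 0.2, 0.5]
gripper_width: 0.008
gripper_force: 0.0
```

>>> jog_arm([
  [[0,0,0.001,0],[0,0,0.001,0],[0,0,0,0],[0,0,0,0]],
])

```text
time_s: 9.2
tcp_pos: [0.5007, -0.1507, 0.1407]
ee_rot: [[0.985, 0.17, -0.0], [0.17, -0.985, -0.0], [-0.0, 0.0, -1.0]]
wrist_force: [0.0, 0.6, 0.3]
gripper_width: 0.004
gripper_force: 0.0
```

>>> jog_arm([
  [[0,0,0.002,0],[0,0,0.0013,0],[0,0,0,0],[0,0,0,0]],
])

```text
time_s: 9.7
tcp_pos: [0.5006, -0.1507, 0.1374]
ee_rot: [[0.985, 0.17, -0.0], [0.17, -0.985, -0.0], [-0.0, -0.0, -1.0]]
wrist_force: [-0.1, 1.1, -1.2]
gripper_width: 0.006
gripper_force: 0.0
```

>>> jog_arm([
  [[0,0,0.0004,0],[0,0,0,0],[0,0,0,0]],
])

```text
time_s: 10.07
tcp_pos: [0.5007, -0.1507, 0.1372]
ee_rot: [[0.985, 0.17, 0.0], [0.17, -0.985, -0.0], [0.0, 0.0, -1.0]]
wrist_force: [-0.3, 0.9, 2.2]
gripper_width: 0.004
gripper_force: 1.1
```

Key 3 is met 6 mm lower and feels stiff, so it is the latched one. I still tap key 4 before pressing it.

>>> jog_arm([
  [[0,0,-0.0087,0],[0,0,-0.01,0],[0,0.015,0,0],[0,0.015,0,0],[0,0.0145,0,0],[0,0,0.006,0],[0,0,0.004,0],[0,0,0.002,0],[0,0,0.001,0],[0,0,0,0],[0,0,0,0]],
])

```text
time_s: 11.45
tcp_pos: [0.5082, -0.1944, 0.143]
ee_rot: [[0.985, 0.171, 0.0], [0.171, -0.985, 0.0], [0.0, -0.0, -1.0]]
wrist_force: [-1.2, 0.4, 2.6]
gripper_width: 0.003
gripper_force: 0.7
```

>>> jog_arm([
  [[0,0,0.001,0],[0,0,0,0],[0,0,0,0]],
])

```text
time_s: 11.82
tcp_pos: [0.5083, -0.1944, 0.1418]
ee_rot: [[0.985, 0.17, 0.0], [0.17, -0.985, 0.0], [0.0, -0.0, -1.0]]
wrist_force: [-1.4, 1.2, 2.1]
gripper_width: 0.006
gripper_force: 1.0
```

>>> jog_arm([
  [[0,0,0.001,0],[0,0,0,0],[0,0,0,0]],
])

```text
time_s: 12.2
tcp_pos: [0.5084, -0.1945, 0.1408]
ee_rot: [[0.985, 0.17, 0.0], [0.17, -0.985, 0.0], [0.0, 0.0, -1.0]]
wrist_force: [-0.2, 0.8, 2.5]
gripper_width: 0.007
gripper_force: 1.2
```

>>> jog_arm([
  [[0,0,-0.015,0],[0,-0.015,0,0],[0,-0.015,0,0],[0,-0.0145,0,0],[0,0,0.008,0],[0,0,0.006,0],[0,0,0.004,0],[0,0,0.001,0],[0,0,0.001,0],[0,0,0.001,0],[0,0,0,0],[0,0,0,0]],
])

```text
time_s: 13.7
tcp_pos: [0.5004, -0.1509, 0.1352]
ee_rot: [[0.985, 0.17, -0.0], [0.17, -0.985, -0.0], [-0.0, 0.0, -1.0]]
wrist_force: [-2.1, 0.4, 4.1]
gripper_width: 0.004
gripper_force: 2.6
```

>>> jog_arm([
  [[0,0,0.001,0],[0,0,0,0],[0,0,0,0]],
])

```text
time_s: 14.08
tcp_pos: [0.5004, -0.1509, 0.1343]
ee_rot: [[0.985, 0.17, -0.0], [0.17, -0.985, -0.0], [-0.0, 0.0, -1.0]]
wrist_force: [-3.5, 1.6, 6.0]
gripper_width: 0.005
gripper_force: 2.8
```

Nearly at the stop. I go a little farther to reach it, then let go.

>>> jog_arm([
  [[0,0,0.001,0],[0,0,0,0],[0,0,0,0]],
])

```text
time_s: 14.45
tcp_pos: [0.5004, -0.1509, 0.1341]
ee_rot: [[0.985, 0.171, -0.0], [0.171, -0.985, -0.0], [-0.0, 0.0, -1.0]]
wrist_force: [-4.2, 1.8, 9.8]
gripper_width: 0.004
gripper_force: 5.2
```

>>> jog_arm([
  [[0,0,-0.006,0],[0,0,-0.01,0],[0,0,-0.03,0],[0,0,-0.04,0],[-0.04,-0.03,-0.02,0],[-0.04,-0.04,0,0],[-0.04,-0.04,0,0],[0,-0.04,0,0],[0,-0.04,0,0],[0,0,0,0],[0,0,0,0]],
])

```text
time_s: 15.82
tcp_pos: [0.3501, 0.016, 0.2389]
ee_rot: [[0.985, 0.171, 0.0], [0.171, -0.985, 0.0], [0.0, -0.0, -1.0]]
wrist_force: [0.6, -0.5, 0.4]
gripper_width: 0.005
gripper_force: 0.0
```

```bash
python3 - <<'E'
from station import *
import cv2,numpy as np
a=cv2.resize(capture("top")[195:280,320:510],None,fx=3.4,fy=3.4);b=cv2.resize(capture("side")[228:313,280:470],None,fx=3.4,fy=3.4)
cv2.imwrite("pics/e.png",np.vstack([a,b])[:,:,::-1])
E
```

```text
(no output)
```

View pics/e.png

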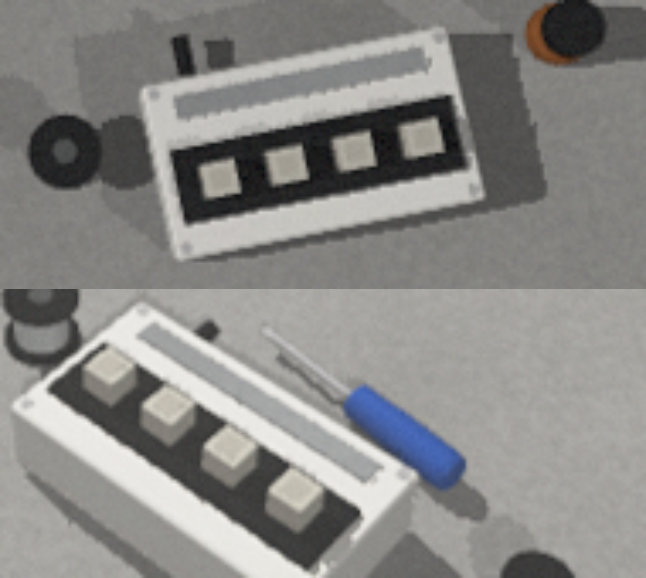

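The picture shows all four keys standing up: key 3's cap at (229,455) in the crop is now as tall as the others. The reel, jar and screwdriver have not moved.

```bash
python3 -c "
from station import *
print(finish_job())"
```

```text
the job is handed in; nothing more can be done
None
```

I tapped keys 1 to 4 in order and felt that key 3 was latched, then pressed it to its stop and let it spring up. The last picture shows all four keys up and the reel, jar and screwdriver unmoved, and the job is handed in, with no verdict returned.

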